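# Tap the hexagonal nut blank: half a turn in, a quarter back, half a turn in

## Robot

A 7-joint arm with a two-finger parallel gripper is mounted at the origin on the work surface. World frame = base frame: x ahead of the robot, y to its left, z up, the work surface at z = 0. Lengths are in m, angles in rad, forces in N, time in s.
With the tool pointing down it reaches from about 0.425 to 0.875 m from the base axis. Payload 4.7 kg.
Tool frame: the origin (TCP) lies at the very end of the fingers, on their centre line; the grasp point (between the pads) lies 19 mm behind it; z points along the fingers, y is the direction in which the jaws open and shut (so a half turn about z gives the same grasp; the last joint's range is limited). The gripper opens to 87 mm and grips with 3 to 60 N. Pads are 19 mm wide; open, the fingers measure 117 mm over their backs; the gripper's body (75 mm by 190 mm) begins 51 mm behind the grasp point.
Start: joints at [1.159, 0.321, -0.07, 1.45, 0.023, 1.371, -0.057], TCP at [0.268, -0.592, 0.223] pointing down, gripper open.
Joint ranges: [-2.86, 2.86], [-0.3, 2.09], [-1.38, 1.24], [0.06, 2.45], [-1.56, 4.7], [0.09, 2.05], [-2.69, 2.69]. Speed limits (rad/s): [2.57, 2.57, 3.14, 3.14, 3.14, 3.14, 3.14].

## Interface

Orientations are given as a rotation vector (axis times angle).
In Python, from bench import * gives the robot as it stands.
- The arm moves only by the shell command python3 -m jog 'ROWS' [OPENING] [FORCE]. ROWS is JSON, a list of rows, each a list of 4 numbers: the shift along the world's x, y, z in mm, then the turn about the world's z in rad. In form: [[x, y, z, twist], ...]. A call has exactly 8 rows; each row is the pose to reach, as a shift and turn from the pose commanded when the call began; what a row does not reach only later rows make up. A row lasts 1/8 s, in which the tool goes at most 62.5 mm and 10.7 degrees, less where a joint would pass 70% of its speed; a pose out of reach is approached as far as the arm can. A call with a gripper value outside its range is refused whole. OPENING is the opening, from -1 (shut) to 1 (fully open), set as the call begins (- or left out, the last holds). The fingers move at their own pace and stop on an object; FORCE is the grip in N (left out, the last holds). Time passes only in rows, so rows that repeat a pose let the fingers close, or fill a call up. It gives the time, the measured TCP pose, the force and the opening at its end, in the units of the state.
- get_state(): the state, without advancing time (a new reading comes with each control period).
- get_image(name): name is "scene" or "top" or "wrist"; returns a dict with "image" (480x640x3 uint8, red, green, blue), "fx", "fy", "cx", "cy" (pixels), "position" and "rotation" of the camera in the world; the wrist camera has in their place "tool_from_camera" (4x4, takes a point from camera to tool coordinates, whose origin is the TCP and whose axes are the flange's). Camera axes: x right, y down, z forward; pixel columns grow to the right and rows downward; lengths in m; the calibration is good to about 2 mm. The wrist camera is an equidistant fisheye: a pixel r from the principal point sees the ray r / f radians off the axis. A picture is of the moment at which its call begins: read the wrist's pose just before it. There is no depth.
- close_job(): hands the job in, once; it reports no verdict.
The state is a dict: "time": time; "joint_positions": joint angles; "qd": joint speeds; "joint_torque": joint torques, N m; "position": TCP position; "tool_rot": TCP orientation; "ft_force": force on the tool from outside, world axes, zero at the start; "torque": the same for the moment, N m; "grip_width": opening from 0.0 (shut) to 1.0 (fully open).
Only numpy, scipy, OpenCV 4.12 (cv2) and the standard library are available. Lean on these libraries where they do the work, as an engineer would, in place of code of your own. Each camera call takes 0.05 s, during which the arm holds its last target. There are 200 camera calls.

## Task

A thread tap with a crank handle stands in the hexagonal nut blank that is clamped in the low vice. Take the crank by its upright grip and turn it half a turn clockwise (seen from above), then a quarter turn back to break the chip, then half a turn clockwise again, so that the tap ends three quarters of a turn further in than it began, and let go there. Do not disturb the other tap, the one in the round flange.

Things in the scene. Friction and masses are not known exactly. Their poses are not given: they have to be found in the camera images.
- tap (a joint): The angle of the tap in the hexagonal nut blank, in rad: 0 at the start, growing as the crank turns clockwise seen from above (forward, into the blank); half a turn is 3.14. It stays where it is left; turning takes about 5 N at the grip. The tap sinks 4 mm for a full turn. End stops, not needed, lie at -0.3 and 5.8.
- tap_grip (a point): Centre, half-way up, of the upright black round grip (18 mm thick, rims 20, 50 tall) on the crank of the tap in the hexagonal blank. It spins freely on its own axis, so a hand can hold it all the way round without turning. It stands on a flat steel bar (16 mm wide, 10 thick, top 25 mm below this point) and circles the tap's axis at 55 mm radius, 132 mm above the table (sinks 4 mm a turn).
- tap_axis (a point): Point on the upright axis of the tap in the hexagonal blank (bare aluminium, 64 mm across flats, 28 high, between two jaws on a 100 x 140 mm plate fixed to the bench), at the height of the grip's centre. The crank bar runs from 67 mm on the grip's side to 59 mm on the other; apart from the grip nothing on it stands over 9 mm above the bar.
- tap2_grip (a point): Centre of the like grip on the other, identical crank, whose tap stands in a round flange (92 mm across, four bolt holes, round boss) on a like plate fixed to the bench. Leave it where it is.

How it is judged:
By the outcome, as a careful person would: the job done as asked, in the order asked, and still so for the second after the job is handed in, with the robot touching nothing.
It also fails if it takes over 43 s, if anything falls off the work surface, if the arm or the gripper's body presses on something with over 40 N, if the wrist force passes 120 N, or if a joint passes its speed limit or range.

## Working session

There is one attempt and no reset: what is moved stays moved. The work goes in short steps, Python scripts to look and compute and a shell command to move; the robot and the scene stay as the last step left them, time stands still between calls to the robot, and variables do not carry over. Pictures are saved under pics/ and viewed, about 8 in all and at most 12, crops included, and the job is handed in when it is done.

```bash
mkdir -p pics; cat > h.py <<'E'
from bench import *
import numpy as np, cv2
from scipy.spatial.transform import Rotation as R
def ray(im,u,v):
    d=np.array([(u-im["cx"])/im["fx"],(v-im["cy"])/im["fy"],1.]);return np.array(im["position"]),np.array(im["rotation"])@d
def at(im,u,v,z):
    p,d=ray(im,u,v);return p+d*(z-p[2])/d[2]
def proj(im,P):
    c=np.array(im["rotation"]).T@(np.array(P)-im["position"]);return c[0]/c[2]*im["fx"]+im["cx"],c[1]/c[2]*im["fy"]+im["cy"]
E
python3 - <<'E'
from h import *
import pickle
s=get_state();print({k:np.round(s[k],3) for k in s})
d={}
for n in("top","scene"):
    d[n]=get_image(n);cv2.imwrite(f"pics/{n}.png",d[n]["image"][:,:,::-1]);print(n,d[n]["position"],np.round(d[n]["rotation"],3).tolist(),d[n]["fx"])
pickle.dump(d,open("d.pkl","wb"))
E
```

```text
{'time': np.float64(0.0), 'joint_positions': array([ 1.159,  0.322, -0.07 ,  1.452,  0.023,  1.371, -0.057]), 'qd': array([ 0.001, -0.001,  0.001,  0.002, -0.001, -0.001, -0.001]), 'joint_torque': array([ 0.0000e+00, -4.9129e+01, -4.0400e-01, -3.1253e+01, -6.4000e-02,
        4.4000e-02,  0.0000e+00]), 'position': array([ 0.268, -0.591,  0.221]), 'tool_rot': array([-3.069e+00, -6.630e-01,  1.000e-03]), 'ft_force': array([-0.353, -0.779,  0.579]), 'torque': array([0.01 , 0.03 , 0.033]), 'grip_width': np.float64(1.001)}
top [0.49477712 0.01646707 1.01625405] [-2.183, 2.224, -0.09] 580.1693701470139
scene [1.12997957 0.25651377 0.65062805] [-1.376, -2.117, 0.96] 616.0303431163427
```

View pics/top.png

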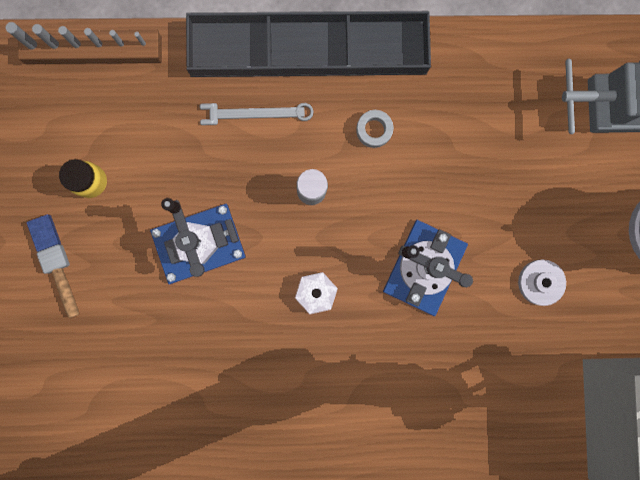

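View pics/scene.png

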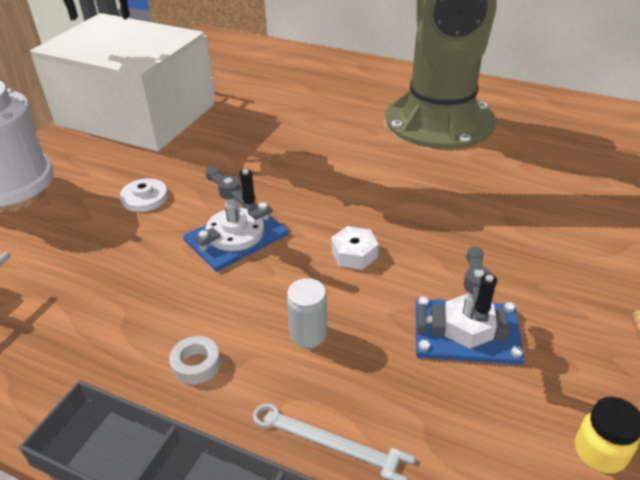

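The top view shows the hex-blank tap on the left: axis near (186,241), grip top near (168,204). The flange tap is near (440,268). In the scene view the hex tap's grip is near (485,295).

```bash
sed -i 's/np.array(im\["rotation"\])/R.from_rotvec(im["rotation"]).as_matrix()/' h.py
python3 - <<'E'
from h import *
import pickle
d=pickle.load(open("d.pkl","rb"))
t=d["top"];s=d["scene"]
print(R.from_rotvec(t["rotation"]).as_matrix().round(2).tolist())
print("grip top",at(t,168,204,.157),"axis",at(t,186,241,.115))
a=cv2.resize(t["image"][180:300,130:260],None,fx=3.07,fy=4,interpolation=2)
a=cv2.resize(t["image"][185:285,145:245],(400,400),interpolation=2)
b=cv2.resize(s["image"][240:370,410:530],(369,400),interpolation=2)
cv2.imwrite("pics/crop.png",np.hstack([a,b])[:,:,::-1])
E
```

```text
[[-0.02, -1.0, 0.06], [-1.0, 0.02, -0.02], [0.02, -0.06, -1.0]]
grip top [0.59552615 0.21551121 0.157     ] axis [0.54244617 0.19781138 0.115     ]
```

View pics/crop.png

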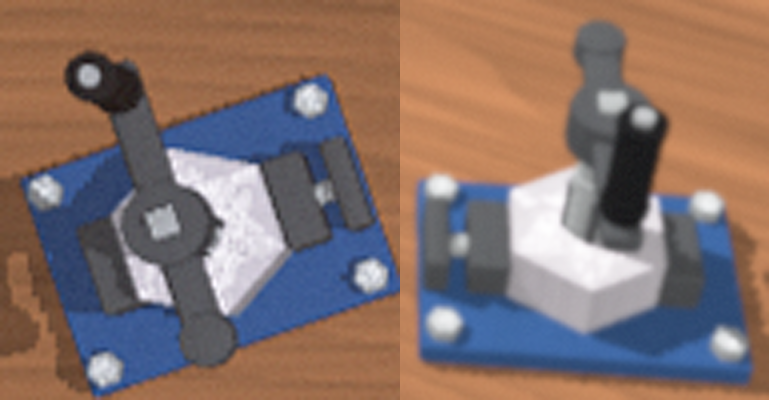

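```bash
python3 - <<'E'
from h import *
import pickle
from scipy.optimize import least_squares
d=pickle.load(open("d.pkl","rb"));t=d["top"];s=d["scene"]
g=[(t,167.2,203.8),(s,489,278)];h=[(t,185.5,240.5),(s,478.9,272.8)]
def tri(o):
    r=least_squares(lambda P:np.concatenate([np.array(proj(im,P))-(u,v) for im,u,v in o]),[.57,.2,.13]);return r.x,2*r.cost
G,H=tri(g),tri(h);print("tri",G,H,np.hypot(*(G[0]-H[0])[:2]))
for z in(.157,): print(at(t,167.2,203.8,z),at(s,489,278,z))
for z in(.116,): print(at(t,185.5,240.5,z),at(s,478.9,272.8,z))
# joint fit, heights and radius known
def f(p):
    x,y,a=p;Pg=[x+.055*np.cos(a),y+.055*np.sin(a),.157];Ph=[x,y,.116]
    return np.concatenate([np.array(proj(im,Pg))-(u,v) for im,u,v in g]+[np.array(proj(im,Ph))-(u,v) for im,u,v in h])
r=least_squares(f,[.54,.2,.3]);print(r.x,r.fun.round(2));x,y,a=r.x
print("grip",x+.055*np.cos(a),y+.055*np.sin(a))
st=get_state();M=R.from_rotvec(st["tool_rot"]).as_matrix();print(M.round(3),st["position"])
E
```

```text
tri (array([0.59603567, 0.21540625, 0.15776939]), np.float64(0.9536357865547679)) (array([0.54359593, 0.19792893, 0.1132187 ]), np.float64(0.7545371872139175)) 0.05527551768089768
[0.59584328 0.21668671 0.157     ] [0.5955144  0.21473345 0.157     ]
[0.54318117 0.19837419 0.116     ] [0.54693825 0.19762099 0.116     ]
[0.54419034 0.19769302 0.3309047 ] [ 0.76 -0.26  0.58  0.59  0.44 -0.66  0.59 -1.38]
grip 0.5962065206145216 0.21556245721246292
[[ 0.911  0.413 -0.001]
 [ 0.413 -0.911  0.002]
 [-0.    -0.002 -1.   ]] [ 0.26820062 -0.59154571  0.22156327]
```

```bash
python3 -m jog '[[20,50,20,0],[41,101,40,0],[62,151,40,0],[82,202,40,0],[103,252,40,0],[123,303,40,0],[144,353,40,0],[164,404,40,0]]' 0.2 30
python3 -m jog '[[20,50,0,0],[41,101,0,0],[62,151,0,0],[82,202,0,0],[103,252,0,0],[123,303,0,0],[144,353,0,0],[164,403,0,0]]'
python3 -m jog '[[0,0,-10,0],[0,0,-25,0],[0,0,-40,0],[0,0,-50,0],[0,0,-50,0],[0,0,-50,0],[0,0,-50,0],[0,0,-50,0]]'
python3 - <<'E'
from h import *
s=get_state();print(s["position"],s["tool_rot"],s["joint_positions"])
w=get_image("wrist");t=get_image("top");print({k:w[k] for k in w if k!="image"})
T=np.array(w["tool_from_camera"]);M=R.from_rotvec(s["tool_rot"]).as_matrix()
img=w["image"].copy()
def wp(P):
    c=np.linalg.inv(T)@np.r_[M.T@(np.array(P)-s["position"]),1];th=np.arctan2(np.hypot(c[0],c[1]),c[2]);n=c[:2]/np.hypot(c[0],c[1])*th
    return w["fx"]*n[0]+w["cx"],w["fy"]*n[1]+w["cy"]
for P in([.596,.2155,.157],[.5437,.1978,.116]):
    u=wp(P);print(P,u);cv2.drawMarker(img,(int(u[0]),int(u[1])),(255,0,0),0,12,1)
cv2.imwrite("pics/w1.png",img[:,:,::-1])
E
```

```text
time: 1.1
position: [0.4327, -0.1862, 0.2623]
tool_rot: [3.071, 0.664, -0.0]
ft_force: [0.9, 0.2, -0.0]
grip_width: 0.596
time: 2.1
position: [0.5971, 0.2161, 0.2621]
tool_rot: [3.071, 0.662, -0.001]
ft_force: [0.8, -0.3, -0.2]
grip_width: 0.6
time: 3.1
position: [0.5966, 0.2152, 0.213]
tool_rot: [3.071, 0.664, 0.001]
ft_force: [-0.3, 0.2, 0.9]
grip_width: 0.601
[0.59664528 0.2151554  0.21302252] [3.07061786e+00 6.63851784e-01 1.09225434e-03] [ 0.20776578  0.38759015 -0.77284486  1.48596994  0.27247418  1.37779733
 -1.72495541]
{'fx': 371.64829954431775, 'fy': 371.64829954431775, 'cx': 325.79536285290254, 'cy': 240.17613665727345, 'tool_from_camera': array([[-5.74791064e-04, -9.67985646e-01, -2.51004897e-01,
         6.75501438e-02],
       [ 9.99999834e-01, -5.63776744e-04, -1.15787272e-04,
        -3.81151426e-04],
       [-2.94303064e-05, -2.51004922e-01,  9.67985810e-01,
        -1.61826201e-01],
       [ 0.00000000e+00,  0.00000000e+00,  0.00000000e+00,
         1.00000000e+00]])}
[0.596, 0.2155, 0.157] (np.float64(325.507673190617), np.float64(258.37986820479796))
[0.5437, 0.1978, 0.116] (np.float64(318.4392693704608), np.float64(310.76178067254824))
```

View pics/w1.png

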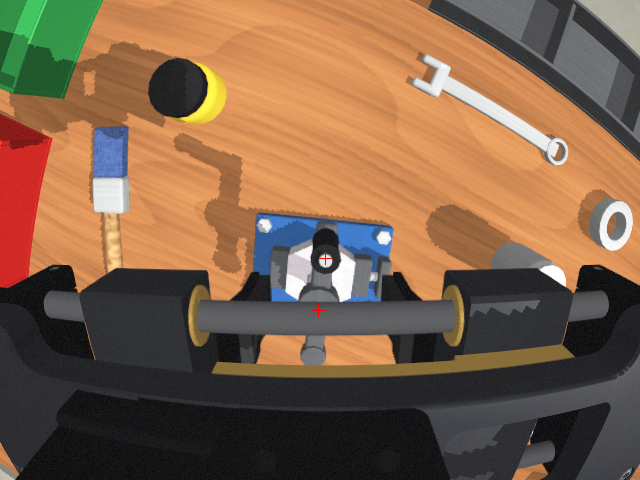

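The wrist view shows the grip-top marker at (325,258), dead on the grip's top. The estimate agrees, so I descend and close.

```bash
python3 -m jog '[[0,0,-15,0],[0,0,-35,0],[0,0,-55,0],[0,0,-72,0],[0,0,-85,0],[0,0,-94,0],[0,0,-94,0],[0,0,-94,0]]'
python3 -m jog '[[0,0,0,0],[0,0,0,0],[0,0,0,0],[0,0,0,0],[0,0,0,0],[0,0,0,0],[0,0,0,0],[0,0,0,0]]' -1 30
python3 - <<'E'
import numpy as np
# half turn cw, 3 calls of 60 deg, 8 rows each
a0=0.325
def arc(f,t):
    a=a0-np.linspace(np.radians(f),np.radians(t),9)
    x=55*np.cos(a);y=55*np.sin(a);z=-4*np.linspace(f,t,9)/360
    print(f,t,np.round(np.c_[x-x[0],y-y[0],z-z[0]],1)[1:].tolist())
arc(0,60);arc(60,120);arc(120,180);arc(180,90);arc(90,180);arc(180,270)
E
```

```text
time: 4.2
position: [0.5969, 0.2153, 0.1193]
tool_rot: [-3.071, -0.664, -0.002]
ft_force: [0.2, 0.1, 0.4]
grip_width: 0.6
time: 5.2
position: [0.5964, 0.2153, 0.1186]
tool_rot: [-3.07, -0.664, 0.0]
ft_force: [0.1, 2.0, -0.3]
grip_width: 0.198
0 60 [[1.8, -7.0, -0.1], [2.8, -14.1, -0.2], [2.8, -21.3, -0.2], [1.8, -28.4, -0.3], [-0.1, -35.4, -0.4], [-2.8, -42.0, -0.5], [-6.5, -48.2, -0.6], [-10.9, -53.9, -0.7]]
60 120 [[-5.1, -5.1, -0.1], [-10.8, -9.4, -0.2], [-17.1, -13.0, -0.2], [-23.7, -15.8, -0.3], [-30.7, -17.6, -0.4], [-37.8, -18.5, -0.5], [-45.0, -18.5, -0.6], [-52.1, -17.6, -0.7]]
120 180 [[-6.9, 1.9, -0.1], [-13.6, 4.6, -0.2], [-19.8, 8.3, -0.2], [-25.5, 12.6, -0.3], [-30.6, 17.7, -0.4], [-34.9, 23.5, -0.5], [-38.5, 29.7, -0.6], [-41.3, 36.4, -0.7]]
180 90 [[4.4, -9.8, 0.1], [10.7, -18.6, 0.2], [18.5, -26.0, 0.4], [27.7, -31.7, 0.5], [37.8, -35.5, 0.6], [48.4, -37.3, 0.8], [59.2, -37.0, 0.9], [69.7, -34.6, 1.0]]
90 180 [[-10.5, -2.4, -0.1], [-21.3, -2.8, -0.2], [-31.9, -1.0, -0.4], [-42.0, 2.8, -0.5], [-51.1, 8.6, -0.6], [-59.0, 15.9, -0.8], [-65.3, 24.7, -0.9], [-69.7, 34.6, -1.0]]
180 270 [[-2.4, 10.5, -0.1], [-2.8, 21.3, -0.2], [-1.0, 31.9, -0.4], [2.8, 42.0, -0.5], [8.6, 51.1, -0.6], [15.9, 59.0, -0.8], [24.7, 65.3, -0.9], [34.6, 69.7, -1.0]]
```

```bash
python3 -m jog '[[1.8,-7,-0.1,0],[2.8,-14.1,-0.2,0],[2.8,-21.3,-0.2,0],[1.8,-28.4,-0.3,0],[-0.1,-35.4,-0.4,0],[-2.8,-42,-0.5,0],[-6.5,-48.2,-0.6,0],[-10.9,-53.9,-0.7,0]]'
python3 - <<'E'
from h import *
s=get_state();print(s["position"],s["ft_force"],s["torque"])
E
```

```text
time: 6.2
position: [0.5864, 0.1627, 0.118]
tool_rot: [-3.068, -0.665, -0.005]
ft_force: [1.8, 5.5, -2.0]
grip_width: 0.199
[0.58636337 0.16271848 0.11802909] [ 1.81649958  5.49979749 -2.0355133 ] [ 1.08851600e+00 -5.08931928e-01  5.41247251e-04]
```

```bash
python3 -m jog '[[-5.1,-5.1,-0.1,0],[-10.8,-9.4,-0.2,0],[-17.1,-13,-0.2,0],[-23.7,-15.8,-0.3,0],[-30.7,-17.6,-0.4,0],[-37.8,-18.5,-0.5,0],[-45,-18.5,-0.6,0],[-52.1,-17.6,-0.7,0]]'
python3 -m jog '[[-6.9,1.9,-0.1,0],[-13.6,4.6,-0.2,0],[-19.8,8.3,-0.2,0],[-25.5,12.6,-0.3,0],[-30.6,17.7,-0.4,0],[-34.9,23.5,-0.5,0],[-38.5,29.7,-0.6,0],[-41.3,36.4,-0.7,0]]'
python3 - <<'E'
from h import *
s=get_state();print(s["position"],s["ft_force"],s["torque"],s["joint_positions"])
p=s["position"][:2]-np.array([.5437,.1978]);print(np.hypot(*p),np.degrees(np.arctan2(p[1],p[0])-.325))
t=get_image("top");c=get_image("scene")
a=cv2.resize(t["image"][165:305,125:265],(400,400),interpolation=2)
b=cv2.resize(c["image"][220:380,400:560],(400,400),interpolation=2)
cv2.imwrite("pics/half.png",np.hstack([a,b])[:,:,::-1])
E
```

```text
time: 7.2
position: [0.5355, 0.1435, 0.1174]
tool_rot: [-3.071, -0.663, -0.008]
ft_force: [4.9, 3.0, -5.4]
grip_width: 0.2
time: 8.2
position: [0.4936, 0.1762, 0.1166]
tool_rot: [3.067, 0.659, 0.001]
ft_force: [1.4, -5.0, 2.0]
grip_width: 0.197
[0.49364739 0.17624921 0.11663446] [ 1.42646046 -4.98413307  2.00951612] [-1.12703952 -0.36241831  0.01085364] [ 0.34449534  0.21574652 -0.8156957   1.86959289  0.17881279  1.12956098
 -1.68417591]
0.05449495400204956 -175.32621220644774
```

View pics/half.png

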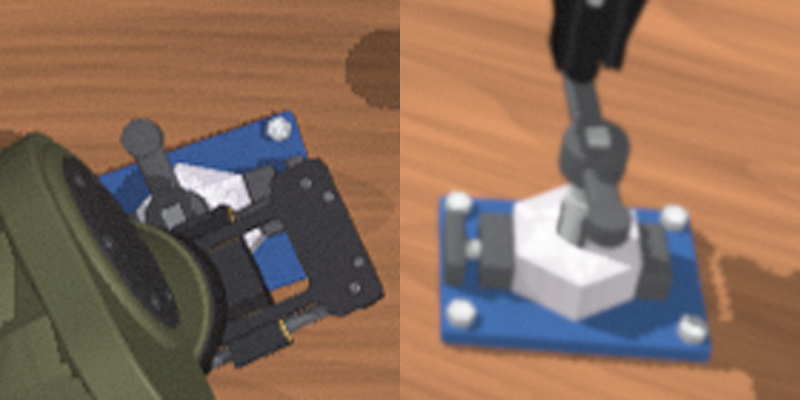

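The views show the crank bar about reversed, its round end now at the far side, and the grip still held. The tool lags its target by about 4 mm, so I settle it and trim.

```bash
python3 -m jog '[[0,0,0,0],[0,0,0,0],[-0.3,1,0,0],[-0.6,2,0,0],[-1,3,0,0],[-1,3,0,0],[-1,3,0,0],[-1,3,0,0]]'
cat > m.py <<'E'
from h import *
s=get_state();print(s["position"].round(4),s["ft_force"].round(1))
p=s["position"][:2]-np.array([.5437,.1978]);print(np.hypot(*p),np.degrees(np.arctan2(p[1],p[0])-.3206)%360-360)
E
python3 m.py
```

```text
time: 9.3
position: [0.4911, 0.1832, 0.1165]
tool_rot: [-3.07, -0.664, -0.0]
ft_force: [0.1, -3.1, 2.6]
grip_width: 0.195
[0.4911 0.1832 0.1165] [ 0.1 -3.1  2.6]
0.05457942996789543 -182.81596028584573
```

```bash
python3 -m jog '[[5.4,-12.8,0.1,0],[11.7,-21.6,0.2,0],[19.5,-29,0.4,0],[28.7,-34.7,0.5,0],[38.8,-38.5,0.6,0],[49.4,-40.3,0.8,0],[60.2,-40,0.9,0],[70.7,-37.6,1,0]]'
python3 -m jog '[[0,0,0,0],[0,0,0,0],[0,0,0,0],[0,0,0,0],[0,0,0,0],[0,0,0,0],[0,0,0,0],[0,0,0,0]]'
python3 m.py
```

```text
time: 10.3
position: [0.5601, 0.1453, 0.1174]
tool_rot: [-3.07, -0.664, 0.007]
ft_force: [-5.5, -2.6, 6.4]
grip_width: 0.201
time: 11.3
position: [0.5616, 0.1456, 0.1175]
tool_rot: [-3.07, -0.664, 0.001]
ft_force: [-3.2, 0.2, 4.5]
grip_width: 0.198
[0.5616 0.1456 0.1175] [-3.2  0.2  4.5]
0.05513205615774574 -89.43924757949617
```

```bash
cat > v.py <<'E'
from h import *
import sys
f=float(sys.argv[1])
t=get_image("top");c=get_image("scene")
def mk(im,A):
    i=im["image"].copy()
    for an,col in((.325-A,(255,0,0)),):
        for r in(55,-55):
            P=[.5437+r/1e3*np.cos(an),.1978+r/1e3*np.sin(an),.105];u=proj(im,P);cv2.circle(i,(round(u[0]),round(u[1])),1,col,-1)
    return i
A=np.radians(f)
a=cv2.resize(mk(t,A)[165:305,125:265],(400,400),interpolation=2)
b=cv2.resize(mk(c,A)[220:380,400:560],(400,400),interpolation=2)
cv2.imwrite(f"pics/v{sys.argv[2]}.png",np.hstack([a,b])[:,:,::-1])
E
python3 v.py 90 q
```

```text
(no output)
```

View pics/vq.png

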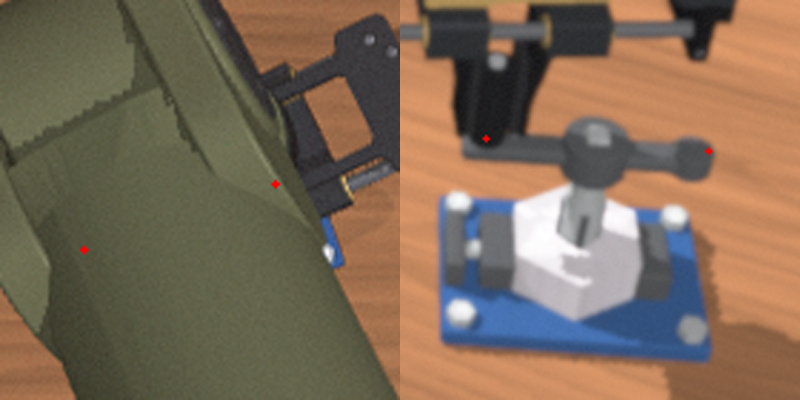

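The scene view shows the bar running from the held grip (490,140) to its round end (693,158). It is parallel to the predicted 90° markers, so there was no slip. Forward again.

```bash
python3 -m jog '[[-10.5,-2.4,-0.1,0],[-21.3,-2.8,-0.2,0],[-31.9,-1,-0.4,0],[-42,2.8,-0.5,0],[-51.1,8.6,-0.6,0],[-59,15.9,-0.8,0],[-65.3,24.7,-0.9,0],[-69.7,34.6,-1,0]]'
python3 -m jog '[[-2.4,10.5,-0.1,0],[-2.8,21.3,-0.2,0],[-1,31.9,-0.4,0],[2.8,42,-0.5,0],[8.6,51.1,-0.6,0],[15.9,59,-0.8,0],[24.7,65.3,-0.9,0],[34.6,69.7,-1,0]]'
python3 -m jog '[[0,0,0,0],[0,0,0,0],[0,0,0,0],[0,0,0,0],[0,0,0,0],[0,0,0,0],[0,0,0,0],[0,0,0,0]]'
python3 m.py;python3 v.py 270 e
```

```text
time: 12.4
position: [0.4935, 0.1765, 0.1166]
tool_rot: [3.067, 0.659, 0.003]
ft_force: [0.2, -6.4, 3.4]
grip_width: 0.201
time: 13.4
position: [0.5252, 0.2497, 0.1155]
tool_rot: [3.07, 0.665, -0.005]
ft_force: [-5.6, -0.1, 6.1]
grip_width: 0.198
time: 14.4
position: [0.5266, 0.25, 0.1156]
tool_rot: [-3.07, -0.664, 0.0]
ft_force: [-3.6, 2.8, 4.0]
grip_width: 0.196
[0.5266 0.25   0.1156] [-3.6  2.8  4. ]
0.05489871214431665 -270.2188940426018
```

View pics/ve.png

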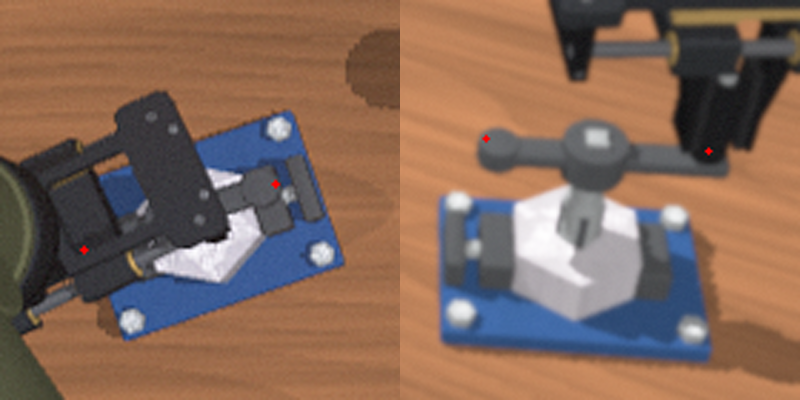

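The bar is parallel to the 270° markers, with its round end at (498,150). Release and lift off.

```bash
python3 -m jog '[[0,0,0,0],[0,0,0,0],[0,0,0,0],[0,0,0,0],[0,0,0,0],[0,0,0,0],[0,0,0,0],[0,0,0,0]]' -0.2
python3 -m jog '[[0,0,5,0],[0,0,15,0],[0,0,30,0],[0,0,50,0],[0,0,70,0],[0,0,90,0],[0,0,110,0],[0,0,120,0]]'
python3 -m jog '[[0,-30,0,0],[0,-70,0,0],[0,-110,0,0],[0,-150,0,0],[0,-190,0,0],[0,-220,0,0],[0,-240,0,0],[0,-240,0,0]]'
python3 v.py 270 f; python3 - <<'E'
from h import *
import pickle
s=get_state();print(s["position"],s["ft_force"])
i=get_image("top")["image"];o=pickle.load(open("d.pkl","rb"))["top"]["image"]
a=cv2.imread("pics/vf.png");b=np.hstack([cv2.resize(o[200:330,370:500],(400,400))[:,:,::-1],cv2.resize(get_image("scene")["image"][150:280,170:300],(400,400))[:,:,::-1]])
cv2.imwrite("pics/fin.png",np.vstack([a,b])[:, :][:800]); cv2.imwrite("pics/fin.png",cv2.resize(cv2.imread("pics/fin.png"),(600,600)))
E
```

```text
time: 15.5
position: [0.5268, 0.2496, 0.1155]
tool_rot: [3.071, 0.664, 0.0]
ft_force: [0.2, -0.1, 0.2]
grip_width: 0.401
time: 16.5
position: [0.5272, 0.25, 0.2373]
tool_rot: [-3.07, -0.664, -0.003]
ft_force: [-0.4, -0.1, -0.2]
grip_width: 0.402
time: 17.5
position: [0.5266, 0.0078, 0.2353]
tool_rot: [3.072, 0.658, -0.001]
ft_force: [0.1, 0.9, 0.2]
grip_width: 0.398
[0.52665557 0.01069058 0.23548725] [-0.85903301 -0.47023493  0.05872172]
```

View pics/fin.png

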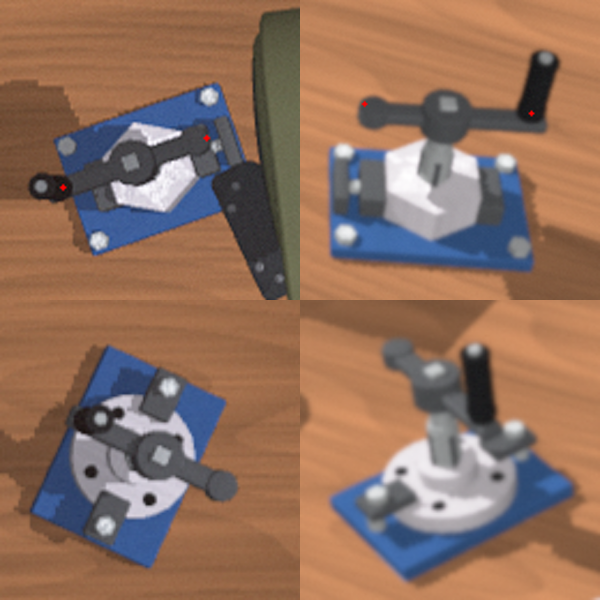

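The crank is free with its grip top at (41,186) in the crop, which is top pixel (144.1,251.8). The other tap is unchanged. One numeric check of the angle, then hand in.

```bash
python3 - <<'E'
from h import *
t=get_image("top");g=at(t,144.1,251.8,.154);h=at(t,125+131/300*140,165+161/300*140,.113)
d=g-h;a=np.arctan2(d[1],d[0]);print(g,h,np.hypot(d[0],d[1]),np.degrees(.33-a)%360)
o=[at(t,167.2,203.8,.157),at(t,185.5,240.5,.116)];e=o[0]-o[1];print(np.degrees(np.arctan2(e[1],e[0])-a)%360)
if 262<np.degrees(np.arctan2(e[1],e[0])-a)%360<278: close_job();print("closed")
E
```

```text
[0.52554093 0.25161041 0.154     ] [0.54389411 0.19799953 0.113     ] 0.05666538867650131 270.00945621355197
270.2762626030885
the job is handed in; nothing more can be done
closed
```

I turned the crank on the hex-blank tap half a turn clockwise, a quarter turn back, then half a turn clockwise again. I then let go and moved the arm clear, and the job is handed in. It took about 18 s of the 43 s allowed.

| Step | Target | Reached |
|---|---|---|
| First half turn | 180° | about 183° (tool position) |
| Quarter turn back | 90° | about 89° (tool position) |
| Second half turn | 270° | about 270° (tool position) |

- **End angle:** the last picture from above, taken after letting go, puts the crank at about 270° from its start.
- **First half turn:** it ran about 3° over because of a trim I added. The turn back was therefore about 93° and the last forward turn about 181°.
- **Forces:** the wrist force read at the end of each move never passed about 10 N, and it was near zero once the grip was released.
- **Other tap:** the arm never came near it when low. It looked undisturbed in the final scene picture, but I judged that by eye and did not measure its angle.
- **Small disagreement:** the final picture gave a crank radius of 56.7 mm against the stated 55 mm, which is within the camera calibration error.

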